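Change over the label rewinder: clear the finished rolls, set the tension collar

ROBOT

A 6-joint arm with a two-finger parallel gripper is mounted at the origin on the work surface. World frame = base frame: x ahead of the robot, y to its left, z up, the work surface at z = 0. Lengths are in m, angles in rad, forces in N, time in s.
With the tool pointing down it reaches from about 0.275 to 0.825 m from the base axis. Payload 4.9 kg.
Tool frame: the origin (TCP) lies at the very end of the fingers, on their centre line; the grasp point (between the pads) lies 19 mm behind it; z points along the fingers, y is the line along which they close (so a half turn about z gives the same grasp; the last joint's range is limited). The gripper opens to 85 mm and grips with 20 to 120 N. Pads are 22 mm wide; open, the fingers measure 114 mm over their backs; the gripper's body (76 mm by 85 mm) begins 54 mm behind the grasp point. The pads swing forward as they close: fully open they stand 13 mm farther back than shut.
Start: joints at [1.095, 0.326, -0.193, 1.052, 0, 1.437], TCP at [0.184, 0.518, 0.231] pointing down, gripper open.
Joint ranges: [-2.65, 2.65], [-0.97, 1.79], [-1.3, 1.35], [-1.93, 2.1], [-1.47, 1.37], [-3.14, 3.14]. Speed limits (rad/s): [2.57, 2.57, 3.14, 3.14, 3.14, 3.14].

INTERFACE

Orientations are given as a unit quaternion [w, x, y, z].
In Python, from station import arm, read_camera, camera_info, job, spotter gives the robot as it stands.
- The arm moves only by the tool play_rows, never from a script. Its argument "rows" is a list of rows, each an object of numbers: "tx", "ty", "tz": the shift along the tool's x, y, z in m; "rx", "ry", "rz": the turn, a rotation vector about the tool's x, y, z in rad. A call has 1 to 8 rows; each row shifts and turns the commanded pose from where the row before left it, along the tool's axes as they then stand; what a row does not reach is not made up. A row lasts 1/10 s, in which the tool goes at most 50 mm and 8.59 degrees, less where a joint would pass 70% of its speed; a pose out of reach is approached as far as the arm can. A call with a gripper value outside its range is refused whole. "claw" is the finger opening in m, from 0 to 0.0854, set as the call begins (left out, the last holds). The fingers move at their own pace and stop on an object; "force" is the grip in N (left out, the last holds). Time passes only in rows, so rows that do not move let the fingers close. It gives the time, the measured TCP pose, the force, the opening and the grip force at its end, in the units of the state.
- arm.get_state(): the state, without advancing time (a new reading comes with each control period).
- read_camera(name): name is "scene" or "side" or "wrist"; returns the picture (400x640x3 uint8, blue, green, red); there is no depth.
- camera_info(name): a dict with "intrinsics" (3x3 intrinsics, pixels), "R" (3x3) and "t" (3): a world point X has camera coordinates R X + t. Camera axes: x right, y down, z forward; pixel columns grow to the right and rows downward; lengths in m; the calibration is good to about 2 mm. The wrist camera is an equidistant fisheye: a pixel r from the principal point sees the ray r / f radians off the axis. A picture is of the moment at which its call begins: read the wrist's pose just before it. camera_info takes no time and is no camera call; for the wrist camera it gives the pose at the moment of the call.
- job.hand_in(): hands the job in; it is judged then, once.
Trained networks look in the newest picture that a camera, given by its name, has taken for a name from the list of things; names that differ only in an ending like _2 or _b are one class to them, and where a whole thing is asked for, a point or a joint stands for the part that bears it (a point fixed in the world has none). Each returns a list of dicts, best first, with "p" (0 to 1); they miss things now and then, are a little off and sometimes report something else, mostly with a low value. They report only what shows in the picture. A call takes as long as a camera call.
- spotter.look_for(camera, name): "bbox" ([left, top, right, bottom] in pixels, round what is visible of it).
- spotter.mark_of(camera, name): "xy" ([column, row] in pixels: a listed point, or the origin of a listed thing).
The state is a dict: "t": time; "joint_pos": joint angles; "qvel": joint speeds; "joint_torque": joint torques, N m; "ee_pos": TCP position; "orientation": TCP orientation; "force": force on the tool from outside, world axes, zero at the start; "torque": the same for the moment, N m; "opening": finger opening in m; "gripper_force": force on a finger pad.
Only numpy, scipy, OpenCV 4.12 (cv2) and the standard library are available. Lean on these libraries where they do the work, as an engineer would, in place of code of your own. Each camera call takes 0.05 s, during which the arm holds its last target. There are 200 camera calls.

TASK

Change the label rewinder over for its next job. First take the two full-height finished rolls out of the steel catch tray and stand them upright in the grey tote beside the roll already packed there, setting each down rather than dropping it; leave the short test roll, the packed roll, the bare core, the bottle and the tin where they stand. Then turn the black tension collar on its barrel until it clicks home with its pointer aimed at the tall pin on the dial, and let go of it.

Things in the scene. Friction and masses are not known exactly. Their poses are not given: they have to be found in the camera images.
- collar (a joint): Turn of the black ribbed tension collar about its fixed upright barrel, rad; grows counter-clockwise seen from above. It clicks into a detent at every 0.32 rad (0, 0.32 ... 2.56; hard stops 0.05 beyond the ends). About 0.35 N m breaks it out of a detent; released between two it falls into the nearer one (exactly on the crest between two it may stay). It starts at rest near the middle of its travel, between 0.85 and 1.71 rad, mostly clicked in.
- collar_grip (a point): Point on the collar's vertical axis at a good height to grip. The collar is a cylinder of 64 mm diameter and 50 mm height: its top is 17 mm above this point, its underside 33 mm below. The bare steel barrel (42 mm diameter) sticks out 13 mm above the collar's top. Its x axis points along the pointer, a metal finger low on the collar that reaches 63 mm from the axis and whose top is 24 mm below this point.
- collar_aim (a point): Point on the pointer's line, 74 mm from the collar's axis at the dial's face: when the pointer is aimed at a pin, this point lies at that pin's foot.
- stop_pin: The marked stop: the one tall pin on the dial, a steel round pin of 12 mm diameter and 28 mm height; origin at the centre of its foot on the dial's face. It stands fixed at one of four places, 74 mm from the collar's axis, always opposite a detent (one of the two first or two last detents). The other three places carry flat steel buttons, 14 mm diameter and 4 mm high.
- stand: Fixed tension stand: steel base plate 340 (x) x 130 (y) x 12 mm; on its centre the round aluminium dial, 176 mm diameter, face at 50 mm height, which carries barrel and collar. A guide post with a rubber roller (28 mm diameter) stands at x = +148, y = +45 mm of its frame, top at 212 mm. Origin: centre of the plate's underside.
- tray: Fixed steel catch tray, outside 250 (x) x 210 (y) mm, floor 5 mm thick, walls 4 mm thick: 30 mm high, but 100 mm high on its +x side, with a 30 mm wide lip standing out behind it. Origin: centre of its underside. It and the tote change sides from run to run.
- tote: Fixed grey plastic tote, outside 250 (x) x 210 (y) x 50 mm high, open at the top, walls and floor 5 mm thick. Origin: centre of its underside.
- roll_a: Finished label roll, white cylinder of 62 mm diameter and 100 mm height, standing on end in the tray (0.17 to 0.34 kg). Origin: centre of its lower end, z along its axis.
- roll_b: Second finished label roll, the same as roll_a.
- short_roll: Short test roll, white cylinder of 62 mm diameter but only 65 mm high, standing in the tray: to be left. Origin: centre of its lower end.
- packed_roll: Roll already packed, 62 mm diameter, 100 mm high, standing in the tote: to be left. Origin: centre of its lower end.
- core: Bare cardboard core, 40 mm diameter, 70 mm high, standing loose on the stand's base plate before the dial. Origin: centre of its lower end.
- cleaner: White cleaner bottle, 56 mm diameter, 130 mm high, loose on the table. Origin: centre of its underside.
- tin: Steel tin, 70 mm diameter, 80 mm high, loose on the table. Origin: centre of its underside.

How it is judged:
On the way, in this order (a step that is already met when the one before it is completed fails the run):
1. both full-height rolls stand in the tote, released (x of roll_a in the frame of tote between -0.1 and 0.1 m and y of roll_a in the frame of tote between -0.08 and 0.08 m and z of roll_a in the frame of tote between -0.005 and 0.012 m and angle between each of roll_a, roll_b's own z axis and vertical below 0.15 rad and linear speed of each of roll_a, roll_b below 0.03 m/s and contact force between the fingers and roll_a below 0.1 N and x of roll_b in the frame of tote between -0.1 and 0.1 m and y of roll_b in the frame of tote between -0.08 and 0.08 m and z of roll_b in the frame of tote between -0.005 and 0.012 m and contact force between the fingers and roll_b below 0.1 N), for 0.2 s.
2. the collar's pointer is at the tall pin (horizontal distance between collar_aim and stop_pin below 0.006 m and velocity of joint collar between -0.15 and 0.15 rad/s), for 0.2 s.
At the end, for the whole second after the job is handed in: Both full-height rolls stand upright (within 0.15 rad) on the tote's floor, released and at rest; the collar rests with the point on its pointer's line within 6 mm of the tall pin's foot; the short roll, packed roll, core, bottle and tin stand upright (all of step 1 and all of step 2 and angle between each of short_roll, packed_roll, core, cleaner, tin's own z axis and vertical below 0.15 rad); the robot touches nothing.
It fails at once if a bystander (short roll, packed roll, core, bottle, tin) is moved by more than 30 mm (distance of any of short_roll, packed_roll, core, cleaner, tin from where it was at the start of the episode above 0.03 m).
It fails at once if a roll is dropped (moves faster than 0.7 m/s out of the fingers) ((linear speed of roll_a above 0.7 m/s and contact force between the fingers and roll_a below 0.1 N) or (linear speed of roll_b above 0.7 m/s and contact force between the fingers and roll_b below 0.1 N)).
It also fails if it takes over 72 s, if anything falls off the work surface, if the arm or the gripper's body presses on something with over 40 N, if the wrist force passes 120 N, or if a joint passes its speed limit or range.

## Working session

There is one attempt and no reset: what is moved stays moved. The work goes in short steps, Python scripts to look and compute and a tool call to move; the robot and the scene stay as the last step left them, time stands still between calls to the robot, and variables do not carry over. Pictures are saved under pics/ and viewed, at most 10 in all, crops included, and the job is handed in when it is done.

Besides the shell and the picture viewer there is one more tool, called after "Call:" in YAML: its name, and indented under it one key for each argument. play_rows: Moves the arm, as the interface text tells. Its arguments: {"type":"object","properties":{"rows":{"type":"array"},"claw":{"type":"number"},"force":{"type":"number"}},"required":["rows"]}

```bash
mkdir -p pics; cat > h.py <<'E'
import numpy as np, cv2
from station import arm, read_camera, camera_info, job, spotter
def ray(cam,xy,info=None):
    i=info or camera_info(cam);K=np.array(i["intrinsics"]);R=np.array(i["R"]);t=np.array(i["t"])
    d=np.array([(xy[0]-K[0,2])/K[0,0],(xy[1]-K[1,2])/K[1,1],1.])
    if cam=="wrist":
        r=np.hypot(d[0],d[1]);d=np.array([d[0]/r*np.sin(r),d[1]/r*np.sin(r),np.cos(r)]) if r>1e-9 else np.array([0,0,1.])
    return -R.T@t,R.T@d
def onz(cam,xy,z,info=None):
    o,d=ray(cam,xy,info);return o+d*(z-o[2])/d[2]
E
python3 - <<'E'
from h import *
s=arm.get_state();print(s["ee_pos"],s["orientation"],s["t"])
for c in("scene","side"):
    cv2.imwrite(f"pics/{c}0.png",read_camera(c))
    i=camera_info(c);print(c,-np.array(i["R"]).T@np.array(i["t"]))
    for n,z in(("tray",0),("tote",0),("stand",0),("roll_a",.005),("short_roll",.005),("packed_roll",.005),("core",.012),("cleaner",0),("tin",0),("stop_pin",.05),("collar_grip",.083),("collar_aim",.05)):
        for m in spotter.mark_of(c,n)[:4]:
            if m["p"]>.25: print(c,n,round(m["p"],2),np.round(m["xy"]),np.round(onz(c,m["xy"],z),3))
print(arm.get_state()["t"])
E
```

```text
[0.18407807 0.51766691 0.23050679] [-2.69185109e-04  1.70088159e-01  9.85428469e-01 -8.23084141e-04] 0.0
scene [ 1.32002885 -0.29320446  0.72711397]
scene tray 0.74 [396. 189.] [0.464 0.307 0.   ]
scene tray 0.73 [408. 187.] [0.468 0.344 0.   ]
scene tote 0.84 [205. 240.] [ 0.492 -0.279  0.   ]
scene stand 0.88 [306. 235.] [ 0.566 -0.027  0.   ]
scene stand 0.45 [202. 243.] [ 0.5   -0.288  0.   ]
scene roll_a 0.88 [409. 199.] [0.531 0.31  0.005]
scene roll_a 0.79 [408. 186.] [0.469 0.342 0.005]
scene roll_a 0.49 [291. 203.] [ 0.427 -0.023  0.005]
scene short_roll 0.89 [380. 175.] [0.386 0.292 0.005]
scene packed_roll 0.82 [204. 242.] [ 0.503 -0.282  0.005]
scene core 0.57 [289. 200.] [ 0.42  -0.027  0.012]
scene cleaner 0.57 [308. 210.] [0.467 0.017 0.   ]
scene stop_pin 0.62 [400. 190.] [0.532 0.271 0.05 ]
scene stop_pin 0.5 [295. 236.] [ 0.611 -0.071  0.05 ]
scene collar_grip 0.95 [305. 212.] [ 0.57  -0.031  0.083]
scene collar_aim 0.74 [328. 233.] [0.631 0.009 0.05 ]
side [ 0.20101285 -0.49277878  0.5195323 ]
side tray 0.77 [213. 190.] [0.478 0.303 0.   ]
side tote 0.59 [382. 348.] [ 0.498 -0.286  0.   ]
side stand 0.61 [315. 246.] [ 0.56  -0.032  0.   ]
side roll_a 0.71 [206. 188.] [0.465 0.315 0.005]
side roll_a 0.65 [238. 183.] [0.544 0.29  0.005]
side short_roll 0.62 [189. 202.] [0.406 0.282 0.005]
side packed_roll 0.96 [388. 346.] [ 0.506 -0.291  0.005]
side core 0.65 [264. 267.] [ 0.435 -0.03   0.012]
side cleaner 0.88 [312. 176.] [0.733 0.21  0.   ]
side tin 0.77 [445. 267.] [ 0.729 -0.236  0.   ]
side tin 0.48 [315. 176.] [0.738 0.204 0.   ]
side stop_pin 0.65 [351. 226.] [ 0.621 -0.07   0.05 ]
side collar_grip 0.74 [317. 211.] [ 0.571 -0.021  0.083]
1.3
```

View pics/scene0.png

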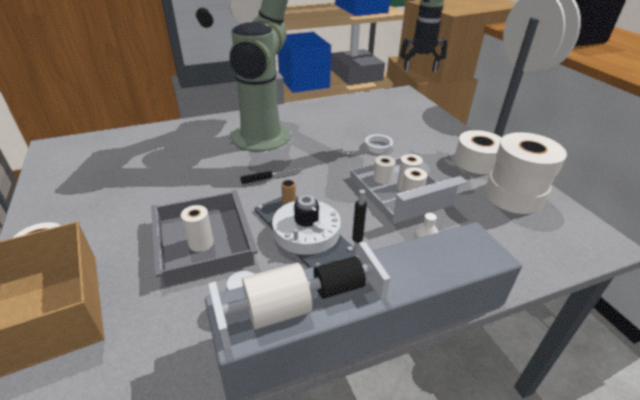

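View pics/side0.png

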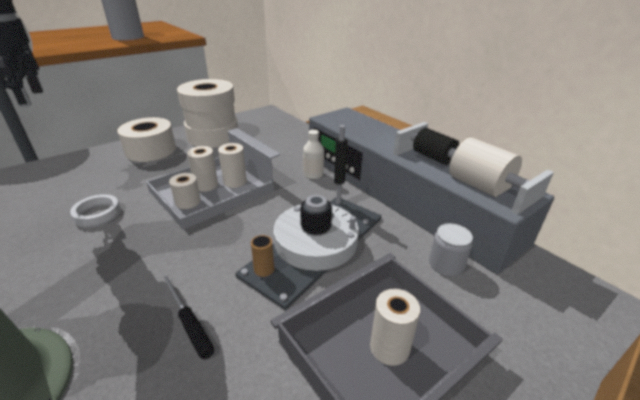

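The scene picture shows the tray with three rolls at about (400,180), the tote with the packed roll at (200,230) and the dial and collar at (306,215). The networks agree with this, so I move over the tray for a wrist view.

Call:
play_rows:
  rows:
    - {"tx": -0.04,"ty": -0.012,"tz": -0.01}
    - {"tx": -0.04,"ty": -0.012,"tz": -0.01}
    - {"tx": -0.04,"ty": -0.012,"tz": -0.01}
    - {"tx": -0.04,"ty": -0.012,"tz": -0.01}
    - {"tx": -0.04,"ty": -0.012,"tz": -0.01}
    - {"tx": -0.04,"ty": -0.012,"tz": -0.01}
    - {"tx": -0.04,"ty": -0.012,"tz": -0.01}
    - {}
  claw: 0.0854

```text
schema error: expected keys tx, ty, tz, rx, ry, rz
```

```bash
python3 - <<'E'
from h import *
s=arm.get_state();print(s["ee_pos"],s["orientation"],s["t"],s["joint_pos"])
i=camera_info("wrist");cv2.imwrite("pics/w1.png",read_camera("wrist"))
for n,z in(("tray",0),("roll_a",.005),("short_roll",.005),("cleaner",0),("collar_grip",.083)):
  for m in spotter.mark_of("wrist",n)[:4]:
    if m["p"]>.25: print(n,round(m["p"],2),np.round(m["xy"]),np.round(onz("wrist",m["xy"],z,i),3))
for n in("roll_a","short_roll"):
  for m in spotter.look_for("wrist",n)[:4]:
    if m["p"]>.25: print(n,m)
for x,y,z in [(.467,.33,.105),(.537,.3,.105),(.396,.287,.07)]:
    c=np.array(i["R"])@[x,y,z]+i["t"];print(c)
E
```

```text
[0.18434212 0.51820692 0.23129184] [5.41854772e-06 1.70062758e-01 9.85433234e-01 8.82306684e-06] 1.3 [ 1.09481189e+00  3.26177912e-01 -1.92602726e-01  1.05199560e+00
 -5.03608748e-06  1.43659860e+00]
tray 0.75 [260. 361.] [0.478 0.307 0.   ]
roll_a 0.43 [275. 360.] [0.477 0.337 0.005]
short_roll 0.64 [234. 339.] [0.409 0.293 0.005]
short_roll {'bbox': [221.0, 324.7, 252.0, 355.1], 'p': 0.93}
[-0.08396545  0.30417875  0.38526708]
[-0.0888207   0.37628332  0.40929534]
[-0.14823711  0.24328125  0.40186976]
```

View pics/w1.png

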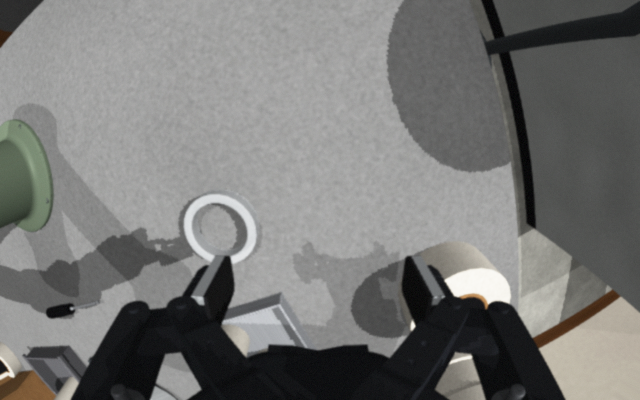

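The wrist picture shows that the camera looks along the tool's +x. The tray is hidden at the bottom edge (260,350), so I go past it in -x.

Call:
play_rows:
  rows:
    - {"tx": -0.046,"ty": -0.009,"tz": -0.01,"rx": 0,"ry": 0,"rz": 0}
    - {"tx": -0.046,"ty": -0.009,"tz": -0.01,"rx": 0,"ry": 0,"rz": 0}
    - {"tx": -0.046,"ty": -0.009,"tz": -0.01,"rx": 0,"ry": 0,"rz": 0}
    - {"tx": -0.046,"ty": -0.009,"tz": -0.01,"rx": 0,"ry": 0,"rz": 0}
    - {"tx": -0.046,"ty": -0.009,"tz": -0.01,"rx": 0,"ry": 0,"rz": 0}
    - {"tx": -0.046,"ty": -0.009,"tz": -0.01,"rx": 0,"ry": 0,"rz": 0}
    - {"tx": -0.046,"ty": -0.009,"tz": -0.01,"rx": 0,"ry": 0,"rz": 0}
    - {"tx": -0.046,"ty": -0.009,"tz": 0,"rx": 0,"ry": 0,"rz": 0}
  claw: 0.0854

```text
t: 2.5
ee_pos: [0.5091, 0.3261, 0.303]
orientation: [0.001, 0.17, 0.985, 0.001]
force: [0.3, 1.3, -0.2]
opening: 0.0852
gripper_force: 0.0
```

```bash
python3 - <<'E'
from h import *
s=arm.get_state();print(s["ee_pos"],s["orientation"],s["t"],s["joint_pos"])
i=camera_info("wrist");cv2.imwrite("pics/w2.png",read_camera("wrist"))
for n,z in(("tray",0),("roll_a",.005),("short_roll",.005),("cleaner",0),("collar_grip",.083),("core",.012),("stop_pin",.05)):
  for m in spotter.mark_of("wrist",n)[:4]:
    if m["p"]>.25: print(n,round(m["p"],2),np.round(m["xy"]),np.round(onz("wrist",m["xy"],z,i),3))
for n in("roll_a","short_roll"):
  for m in spotter.look_for("wrist",n)[:4]:
    if m["p"]>.25: print(n,m)
import json;json.dump({k:np.array(i[k]).tolist() for k in("intrinsics","R","t")},open("w2.json","w"))
E
```

```text
[0.50910981 0.32612864 0.30303824] [1.15748685e-03 1.70139989e-01 9.85418785e-01 9.28646668e-04] 2.5 [4.47608322e-01 3.95517360e-01 9.17952222e-02 1.26411117e+00
 1.70736678e-04 7.89552410e-01]
tray 0.85 [299. 137.] [0.477 0.311 0.   ]
tray 0.55 [ 58. 251.] [ 0.497 -0.275  0.   ]
roll_a 0.91 [310. 182.] [0.544 0.304 0.005]
roll_a 0.59 [313. 127.] [0.469 0.335 0.005]
short_roll 0.93 [267. 100.] [0.41  0.288 0.005]
cleaner 0.75 [304. 296.] [0.736 0.221 0.   ]
collar_grip 0.79 [126. 276.] [ 0.567 -0.022  0.083]
collar_grip 0.55 [ 57. 252.] [ 0.486 -0.161  0.083]
core 0.89 [108. 188.] [ 0.43  -0.029  0.012]
stop_pin 0.55 [131. 300.] [ 0.629 -0.08   0.05 ]
roll_a {'bbox': [284.4, 164.5, 335.4, 227.6], 'p': 0.9}
roll_a {'bbox': [284.5, 107.9, 338.8, 163.6], 'p': 0.59}
short_roll {'bbox': [236.1, 72.9, 290.3, 121.9], 'p': 0.91}
```

View pics/w2.png

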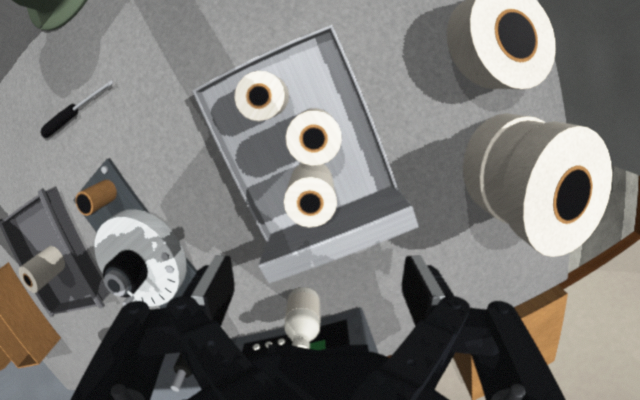

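The picture shows the roll tops at (313,138), (310,202) and the short one at (259,96). The tray rim corners are at (194,92) and (332,28), and the wall top is at (262,266)-(415,212). The tote is at (50,250) and the dial is centred at about (140,258).

```bash
cat >> h.py <<'E'
def goto(p=None,yaw=None,zrot=0):
    """tool-frame shift and rz to reach world p with tool-y at angle yaw(deg) (mod 180), tool down"""
    from scipy.spatial.transform import Rotation as Ro
    s=arm.get_state();q=s["orientation"];R=Ro.from_quat([q[1],q[2],q[3],q[0]]).as_matrix()
    d=R.T@(np.array(p)-s["ee_pos"]);cur=np.degrees(np.arctan2(R[1,1],R[0,1]))
    dy=0 if yaw is None else (yaw-cur+90)%180-90
    print("pos",np.round(s["ee_pos"],3),"yaw",round(cur,1),"shift",np.round(d,4),"rz",round(-np.radians(dy),3),"J",np.round(s["joint_pos"],2),"tilt",np.round(R[:,2],3),"t",s["t"],"op",s["opening"],"F",np.round(s["force"],1))
E
python3 - <<'E'
from h import *;import json
i=json.load(open("w2.json"))
for n,p,z in(("A",(313,138),.105),("B",(310,202),.105),("S",(259,96),.07),("c1",(194,92),.03),("c2",(332,28),.03),("dial",(140,258),.05)):print(n,np.round(onz("wrist",p,z,i),3))
for p in((152,205),(238,195),(255,240),(160,280)):print("tote",np.round(onz("scene",p,.05),3))
for p in((276,322),(391,258),(497,340)):print("tote side",np.round(onz("side",p,.05),3))
print("packed top",onz("scene",(196,214),.105),onz("side",(398,304),.105))
goto((.544,.305,.15),85)
E
```

```text
A [0.473 0.335 0.105]
B [0.542 0.307 0.105]
S [0.405 0.29  0.07 ]
c1 [0.36  0.199 0.03 ]
c2 [0.348 0.405 0.03 ]
dial [ 0.557 -0.002  0.05 ]
tote [ 0.36  -0.391  0.05 ]
tote [ 0.396 -0.166  0.05 ]
tote [ 0.591 -0.167  0.05 ]
tote [ 0.643 -0.392  0.05 ]
tote side [ 0.372 -0.176  0.05 ]
tote side [ 0.618 -0.186  0.05 ]
tote side [ 0.614 -0.399  0.05 ]
packed top [ 0.51143386 -0.2870215   0.105     ] [ 0.50693747 -0.29257164  0.105     ]
pos [0.506 0.328 0.302] yaw 70.5 shift [-0.0435 -0.0089  0.1515] rz -0.253 J [0.45 0.39 0.09 1.26 0.   0.79] tilt [ 0.  0. -1.] t 3.0 op 0.08538084890293773 F [ 0.2  0.5 -0.5]
```

Call:
play_rows:
  rows:
    - {"tx": -0.042,"ty": -0.009,"tz": 0.0,"rx": 0,"ry": 0,"rz": 0}
    - {"tx": 0,"ty": 0,"tz": 0.03,"rx": 0,"ry": 0,"rz": -0.125}
    - {"tx": 0,"ty": 0,"tz": 0.03,"rx": 0,"ry": 0,"rz": -0.125}
    - {"tx": 0,"ty": 0,"tz": 0.04,"rx": 0,"ry": 0,"rz": 0}
    - {"tx": 0,"ty": 0,"tz": 0.04,"rx": 0,"ry": 0,"rz": 0}
    - {"tx": 0,"ty": 0,"tz": 0.03,"rx": 0,"ry": 0,"rz": 0}
    - {"tx": 0,"ty": 0,"tz": 0,"rx": 0,"ry": 0,"rz": 0}

```text
t: 3.7
ee_pos: [0.5396, 0.3037, 0.1269]
orientation: [-0.004, 0.045, 0.999, -0.002]
force: [-0.5, -0.8, -0.6]
opening: 0.0855
gripper_force: 0.0
```

```bash
python3 - <<'E'
from h import *
goto((.543,.305,.065),85)
i=camera_info("wrist");cv2.imwrite("pics/w3.png",read_camera("wrist"))
for m in spotter.look_for("wrist","roll_a")[:3]:print(m)
goto((.543,.305,.065),85)
E
```

```text
pos [0.54  0.304 0.127] yaw 84.8 shift [-0.0038  0.0019  0.0618] rz -0.003 J [ 0.39  0.54 -0.14  0.9  -0.    0.48] tilt [-0.008 -0.003 -1.   ] t 3.7 op 0.08548363810563597 F [-0.5 -0.8 -0.6]
{'bbox': [304.5, 63.4, 421.1, 177.7], 'p': 0.81}
{'bbox': [266.7, 162.9, 374.5, 286.6], 'p': 0.71}
{'bbox': [0.0, 311.3, 45.0, 360.0], 'p': 0.64}
pos [0.543 0.305 0.132] yaw 84.8 shift [0.0001 0.     0.0668] rz -0.004 J [ 0.39  0.54 -0.13  0.9   0.    0.48] tilt [-0. -0. -1.] t 3.8 op 0.0853538521840148 F [ 0.2 -1.   0.9]
```

View pics/w3.png

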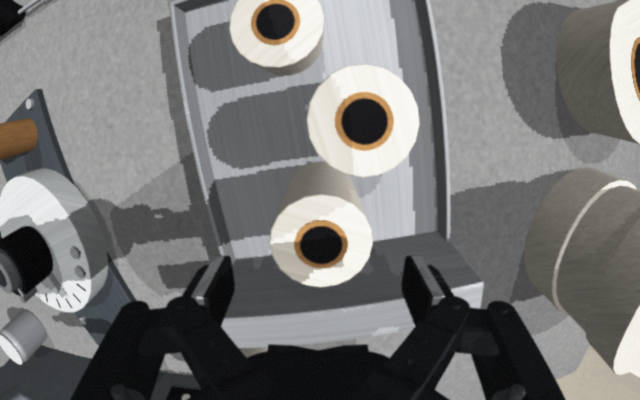

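Roll B's top is centred at (322,242) between the fingers' columns, and A's at (363,121).

```bash
python3 - <<'E'
from h import *
print(onz("wrist",(322,242),.105),onz("wrist",(363,121),.105),onz("wrist",(276,20),.07))
goto((.543,.305,.065),85)
E
```

```text
[0.5471133  0.30837664 0.105     ] [0.47666591 0.33702461 0.105     ] [0.40629422 0.2912292  0.07      ]
pos [0.543 0.305 0.132] yaw 84.8 shift [0.0001 0.     0.0668] rz -0.004 J [ 0.39  0.54 -0.13  0.9   0.    0.48] tilt [-0. -0. -1.] t 3.8 op 0.0853538521840148 F [ 0.2 -1.   0.9]
```

Call:
play_rows:
  rows:
    - {"tx": -0.003,"ty": 0.003,"tz": 0.03,"rx": 0,"ry": 0,"rz": 0}
    - {"tx": 0,"ty": 0,"tz": 0.025,"rx": 0,"ry": 0,"rz": 0}
    - {"tx": 0,"ty": 0,"tz": 0.012,"rx": 0,"ry": 0,"rz": 0}
    - {"tx": 0,"ty": 0,"tz": 0,"rx": 0,"ry": 0,"rz": 0}
    - {"tx": 0,"ty": 0,"tz": 0,"rx": 0,"ry": 0,"rz": 0}

```text
t: 4.3
ee_pos: [0.5478, 0.3077, 0.066]
orientation: [0.001, 0.046, 0.999, 0.0]
force: [-0.5, -1.2, -0.3]
opening: 0.0853
gripper_force: 0.0
```

Call:
play_rows:
  rows:
    - {"tx": 0,"ty": 0,"tz": 0,"rx": 0,"ry": 0,"rz": 0}
    - {"tx": 0,"ty": 0,"tz": 0,"rx": 0,"ry": 0,"rz": 0}
    - {"tx": 0,"ty": 0,"tz": 0,"rx": 0,"ry": 0,"rz": 0}
    - {"tx": 0,"ty": 0,"tz": 0,"rx": 0,"ry": 0,"rz": 0}
    - {"tx": 0,"ty": 0,"tz": 0,"rx": 0,"ry": 0,"rz": 0}
    - {"tx": 0,"ty": 0,"tz": 0,"rx": 0,"ry": 0,"rz": 0}
  claw: 0.04
  force: 45

```text
t: 4.9
ee_pos: [0.548, 0.3071, 0.0662]
orientation: [0.001, 0.046, 0.999, 0.0]
force: [-1.2, -2.2, 6.3]
opening: 0.061
gripper_force: 47.6
```

Call:
play_rows:
  rows:
    - {"tx": 0,"ty": 0,"tz": -0.015,"rx": 0,"ry": 0,"rz": 0}
    - {"tx": 0,"ty": 0,"tz": -0.035,"rx": 0,"ry": 0,"rz": 0}
    - {"tx": 0,"ty": 0,"tz": -0.04,"rx": 0,"ry": 0,"rz": 0}
    - {"tx": 0,"ty": 0,"tz": -0.035,"rx": 0,"ry": 0,"rz": 0}
    - {"tx": 0,"ty": -0.01,"tz": -0.02,"rx": 0,"ry": 0,"rz": 0}
    - {"tx": 0,"ty": -0.02,"tz": 0,"rx": 0,"ry": 0,"rz": 0}
    - {"tx": 0,"ty": -0.03,"tz": 0,"rx": 0,"ry": 0,"rz": 0}
    - {"tx": 0,"ty": -0.04,"tz": 0,"rx": 0,"ry": 0,"rz": 0}

```text
t: 5.7
ee_pos: [0.5373, 0.2077, 0.2095]
orientation: [0.0, 0.045, 0.999, 0.0]
force: [1.3, -1.3, -2.1]
opening: 0.0612
gripper_force: 50.1
```

Call:
play_rows:
  rows:
    - {"tx": -0.01,"ty": -0.042,"tz": 0,"rx": 0,"ry": 0,"rz": 0}
    - {"tx": -0.01,"ty": -0.042,"tz": 0,"rx": 0,"ry": 0,"rz": 0}
    - {"tx": -0.01,"ty": -0.042,"tz": 0,"rx": 0,"ry": 0,"rz": 0}
    - {"tx": -0.01,"ty": -0.042,"tz": 0,"rx": 0,"ry": 0,"rz": 0}
    - {"tx": -0.01,"ty": -0.042,"tz": 0,"rx": 0,"ry": 0,"rz": 0}
    - {"tx": -0.01,"ty": -0.042,"tz": 0,"rx": 0,"ry": 0,"rz": 0}
    - {"tx": -0.01,"ty": -0.042,"tz": 0,"rx": 0,"ry": 0,"rz": 0}
    - {"tx": -0.01,"ty": -0.042,"tz": 0,"rx": 0,"ry": 0,"rz": 0}

```text
t: 6.5
ee_pos: [0.5862, -0.1359, 0.2094]
orientation: [-0.0, 0.046, 0.999, 0.0]
force: [0.3, 0.1, -2.4]
opening: 0.061
gripper_force: 50.0
```

Call:
play_rows:
  rows:
    - {"tx": 0,"ty": -0.042,"tz": 0,"rx": 0,"ry": 0,"rz": 0}
    - {"tx": 0,"ty": -0.042,"tz": 0,"rx": 0,"ry": 0,"rz": 0}
    - {"tx": 0,"ty": -0.042,"tz": 0,"rx": 0,"ry": 0,"rz": 0}
    - {"tx": 0,"ty": -0.03,"tz": 0,"rx": 0,"ry": 0,"rz": 0}
    - {"tx": 0,"ty": -0.015,"tz": 0,"rx": 0,"ry": 0,"rz": 0}
    - {"tx": 0,"ty": 0,"tz": 0,"rx": 0,"ry": 0,"rz": 0}
    - {"tx": 0,"ty": 0,"tz": 0,"rx": 0,"ry": 0,"rz": 0}

```text
t: 7.2
ee_pos: [0.5706, -0.3035, 0.209]
orientation: [-0.0, 0.046, 0.999, 0.001]
force: [0.0, 0.4, -3.2]
opening: 0.0608
gripper_force: 50.0
```

```bash
python3 - <<'E'
from h import *
goto((.58,-.31,.0675),90)
cv2.imwrite("pics/w4.png",read_camera("wrist"))
for n in("packed_roll","tote"):
  for m in spotter.mark_of("wrist",n)[:3]:print(n,m,onz("wrist",m["xy"],.005))
for m in spotter.look_for("wrist","packed_roll")[:3]:print(m)
E
```

```text
pos [ 0.571 -0.304  0.209] yaw 84.8 shift [-0.01   -0.0058  0.1415] rz -0.091 J [-0.6   0.52  0.05  1.1   0.   -0.51] tilt [-0.     0.002 -1.   ] t 7.2 op 0.060818924423639315 F [ 0.   0.4 -3.2]
packed_roll {'xy': [320.9, 114.7], 'p': 0.58} [ 0.50832789 -0.29233808  0.005     ]
tote {'xy': [509.6, 209.4], 'p': 0.35} [ 0.64513199 -0.04211203  0.005     ]
{'bbox': [285.9, 82.9, 365.5, 156.6], 'p': 0.94}
```

View pics/w4.png

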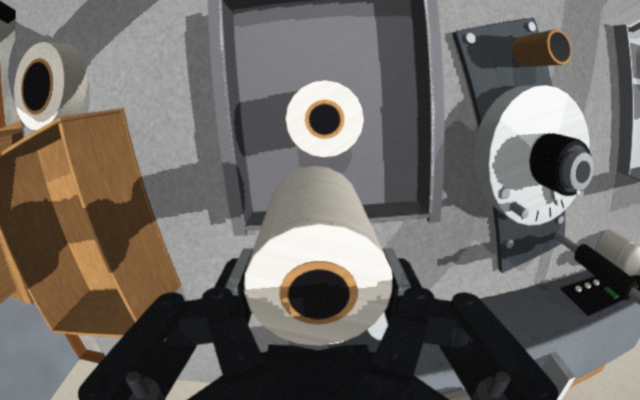

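Packed roll top is at (325,118). The tote's front rim corners are at about (235,232) and (437,222).

```bash
python3 - <<'E'
from h import *
for p,z in(((325,118),.105),((235,232),.05),((437,222),.05),((210,5),.05),((432,3),.05)):print(onz("wrist",p,z))
E
```

```text
[ 0.50632911 -0.29023842  0.105     ]
[ 0.62148453 -0.39755449  0.05      ]
[ 0.63029726 -0.17345264  0.05      ]
[ 0.37866437 -0.39249524  0.05      ]
[ 0.3950436 -0.1708211  0.05     ]
```

Call:
play_rows:
  rows:
    - {"tx": -0.009,"ty": -0.006,"tz": 0.02,"rx": 0,"ry": 0,"rz": 0}
    - {"tx": 0,"ty": 0,"tz": 0.035,"rx": 0,"ry": 0,"rz": 0}
    - {"tx": 0,"ty": 0,"tz": 0.035,"rx": 0,"ry": 0,"rz": 0}
    - {"tx": 0,"ty": 0,"tz": 0.025,"rx": 0,"ry": 0,"rz": 0}
    - {"tx": 0,"ty": 0,"tz": 0.015,"rx": 0,"ry": 0,"rz": 0}
    - {"tx": 0,"ty": 0,"tz": 0.008,"rx": 0,"ry": 0,"rz": 0}
    - {"tx": 0,"ty": 0,"tz": 0.004,"rx": 0,"ry": 0,"rz": 0}
    - {"tx": 0,"ty": 0,"tz": 0,"rx": 0,"ry": 0,"rz": 0}

```text
t: 8.2
ee_pos: [0.5797, -0.3115, 0.0679]
orientation: [0.0, 0.046, 0.999, -0.0]
force: [-0.3, 1.3, -2.3]
opening: 0.061
gripper_force: 50.1
```

Call:
play_rows:
  rows:
    - {"tx": 0,"ty": 0,"tz": 0,"rx": 0,"ry": 0,"rz": 0}
    - {"tx": 0,"ty": 0,"tz": 0,"rx": 0,"ry": 0,"rz": 0}

```text
t: 8.4
ee_pos: [0.5799, -0.312, 0.0686]
orientation: [0.001, 0.046, 0.999, -0.001]
force: [0.0, -0.7, -2.0]
opening: 0.0612
gripper_force: 50.1
```

Call:
play_rows:
  rows:
    - {"tx": 0,"ty": 0,"tz": 0.0015,"rx": 0,"ry": 0,"rz": 0}
    - {"tx": 0,"ty": 0,"tz": 0.001,"rx": 0,"ry": 0,"rz": 0}
    - {"tx": 0,"ty": 0,"tz": 0,"rx": 0,"ry": 0,"rz": 0}

```text
t: 8.7
ee_pos: [0.5799, -0.3119, 0.0662]
orientation: [0.001, 0.046, 0.999, -0.0]
force: [-0.8, 0.9, 5.2]
opening: 0.0612
gripper_force: 50.3
```

Call:
play_rows:
  rows:
    - {"tx": 0,"ty": 0,"tz": 0,"rx": 0,"ry": 0,"rz": 0}
    - {"tx": 0,"ty": 0,"tz": 0,"rx": 0,"ry": 0,"rz": 0}
    - {"tx": 0,"ty": 0,"tz": 0,"rx": 0,"ry": 0,"rz": 0}
    - {"tx": 0,"ty": 0,"tz": 0,"rx": 0,"ry": 0,"rz": 0}
    - {"tx": 0,"ty": 0,"tz": 0,"rx": 0,"ry": 0,"rz": 0}
  claw: 0.0854

```text
t: 9.2
ee_pos: [0.5791, -0.3114, 0.0646]
orientation: [-0.0, 0.046, 0.999, 0.0]
force: [-0.2, -0.8, 0.1]
opening: 0.0852
gripper_force: 0.0
```

Call:
play_rows:
  rows:
    - {"tx": 0,"ty": 0,"tz": -0.02,"rx": 0,"ry": 0,"rz": 0}
    - {"tx": 0,"ty": 0,"tz": -0.04,"rx": 0,"ry": 0,"rz": 0}
    - {"tx": 0,"ty": 0,"tz": -0.04,"rx": 0,"ry": 0,"rz": 0}
    - {"tx": 0,"ty": 0,"tz": -0.04,"rx": 0,"ry": 0,"rz": 0}
    - {"tx": 0.01,"ty": 0.02,"tz": -0.02,"rx": 0,"ry": 0,"rz": 0}
    - {"tx": 0.01,"ty": 0.04,"tz": 0,"rx": 0,"ry": 0,"rz": 0}
    - {"tx": 0.01,"ty": 0.045,"tz": 0,"rx": 0,"ry": 0,"rz": 0}
    - {"tx": 0.01,"ty": 0.045,"tz": 0,"rx": 0,"ry": 0,"rz": 0}

```text
t: 10.0
ee_pos: [0.5527, -0.1572, 0.225]
orientation: [0.0, 0.046, 0.999, -0.0]
force: [0.5, 0.3, 1.5]
opening: 0.0852
gripper_force: 0.0
```

Call:
play_rows:
  rows:
    - {"tx": 0.015,"ty": 0.045,"tz": 0,"rx": 0,"ry": 0,"rz": 0}
    - {"tx": 0.015,"ty": 0.045,"tz": 0,"rx": 0,"ry": 0,"rz": 0}
    - {"tx": 0.015,"ty": 0.045,"tz": 0,"rx": 0,"ry": 0,"rz": 0}
    - {"tx": 0.015,"ty": 0.045,"tz": 0,"rx": 0,"ry": 0,"rz": 0}
    - {"tx": 0.015,"ty": 0.045,"tz": 0,"rx": 0,"ry": 0,"rz": 0}
    - {"tx": 0.015,"ty": 0.045,"tz": 0,"rx": 0,"ry": 0,"rz": 0}
    - {"tx": 0.015,"ty": 0.045,"tz": 0,"rx": 0,"ry": 0,"rz": 0}
    - {"tx": 0.015,"ty": 0.045,"tz": 0,"rx": 0,"ry": 0,"rz": 0}

```text
t: 10.8
ee_pos: [0.4659, 0.2129, 0.225]
orientation: [0.0, 0.046, 0.999, 0.0]
force: [0.5, 0.1, 0.2]
opening: 0.0853
gripper_force: 0.0
```

Call:
play_rows:
  rows:
    - {"tx": 0,"ty": 0.045,"tz": 0,"rx": 0,"ry": 0,"rz": 0}
    - {"tx": 0,"ty": 0.045,"tz": 0,"rx": 0,"ry": 0,"rz": 0}
    - {"tx": 0,"ty": 0.03,"tz": 0,"rx": 0,"ry": 0,"rz": 0}
    - {"tx": 0,"ty": 0,"tz": 0.02,"rx": 0,"ry": 0,"rz": -0.13}
    - {"tx": 0,"ty": 0,"tz": 0.02,"rx": 0,"ry": 0,"rz": -0.13}
    - {"tx": 0,"ty": 0,"tz": 0,"rx": 0,"ry": 0,"rz": 0}
    - {"tx": 0,"ty": 0,"tz": 0,"rx": 0,"ry": 0,"rz": 0}

```text
t: 11.5
ee_pos: [0.4773, 0.3305, 0.1848]
orientation: [-0.0, -0.083, 0.997, -0.0]
force: [0.5, -0.9, 0.0]
opening: 0.0854
gripper_force: 0.0
```

```bash
python3 - <<'E'
from h import *
goto((.475,.336,.066),100)
read_camera("wrist")
for m in spotter.look_for("wrist","roll_a")[:3]:print(m, onz("wrist",[(m["bbox"][0]+m["bbox"][2])/2,m["bbox"][1]+ (m["bbox"][2]-m["bbox"][0])/2],.105))
for m in spotter.mark_of("wrist","roll_a")[:3]:print(m, onz("wrist",m["xy"],.005))
read_camera("side")
for m in spotter.mark_of("side","roll_a")[:4]:print(m, onz("side",m["xy"],.005))
E
```

```text
pos [0.477 0.33  0.185] yaw 99.5 shift [0.0013 0.0059 0.1188] rz -0.009 J [ 0.48  0.42 -0.18  0.97 -0.    0.31] tilt [-0.001 -0.    -1.   ] t 11.5 op 0.08541838555169587 F [ 0.5 -0.9  0. ]
{'bbox': [282.7, 142.6, 361.6, 238.9], 'p': 0.72} [0.45892529 0.33185341 0.105     ]
{'xy': [321.0, 166.7], 'p': 0.92} [0.46950123 0.33392421 0.005     ]
{'xy': [297.9, 167.9], 'p': 0.35} [0.47487312 0.30971176 0.005     ]
{'xy': [206.6, 185.2], 'p': 0.88} [0.47297801 0.32954552 0.005     ]
{'xy': [315.8, 213.1], 'p': 0.74} [0.62897194 0.05742867 0.005     ]
{'xy': [426.4, 332.6], 'p': 0.58} [ 0.57361888 -0.31208767  0.005     ]
```

Call:
play_rows:
  rows:
    - {"tx": 0.003,"ty": 0.005,"tz": 0.02,"rx": 0,"ry": 0,"rz": 0}
    - {"tx": 0,"ty": 0,"tz": 0.035,"rx": 0,"ry": 0,"rz": 0}
    - {"tx": 0,"ty": 0,"tz": 0.035,"rx": 0,"ry": 0,"rz": 0}
    - {"tx": 0,"ty": 0,"tz": 0.02,"rx": 0,"ry": 0,"rz": 0}
    - {"tx": 0,"ty": 0,"tz": 0.009,"rx": 0,"ry": 0,"rz": 0}
    - {"tx": 0,"ty": 0,"tz": 0,"rx": 0,"ry": 0,"rz": 0}
    - {"tx": 0,"ty": 0,"tz": 0,"rx": 0,"ry": 0,"rz": 0}

```text
t: 12.45
ee_pos: [0.4747, 0.3354, 0.067]
orientation: [0.001, -0.084, 0.996, 0.0]
force: [0.8, 0.5, -0.3]
opening: 0.0851
gripper_force: 0.0
```

Call:
play_rows:
  rows:
    - {"tx": 0,"ty": 0,"tz": 0,"rx": 0,"ry": 0,"rz": 0}
    - {"tx": 0,"ty": 0,"tz": 0,"rx": 0,"ry": 0,"rz": 0}
    - {"tx": 0,"ty": 0,"tz": 0,"rx": 0,"ry": 0,"rz": 0}
    - {"tx": 0,"ty": 0,"tz": 0,"rx": 0,"ry": 0,"rz": 0}
    - {"tx": 0,"ty": 0,"tz": 0,"rx": 0,"ry": 0,"rz": 0}
    - {"tx": 0,"ty": 0,"tz": 0,"rx": 0,"ry": 0,"rz": 0}
  claw: 0.04
  force: 45

```text
t: 13.05
ee_pos: [0.4749, 0.3354, 0.0674]
orientation: [0.001, -0.084, 0.996, 0.0]
force: [-0.0, -1.8, 5.7]
opening: 0.0611
gripper_force: 48.1
```

Call:
play_rows:
  rows:
    - {"tx": 0,"ty": 0,"tz": -0.015,"rx": 0,"ry": 0,"rz": 0}
    - {"tx": 0,"ty": 0,"tz": -0.035,"rx": 0,"ry": 0,"rz": 0}
    - {"tx": 0,"ty": 0,"tz": -0.04,"rx": 0,"ry": 0,"rz": 0}
    - {"tx": 0,"ty": 0,"tz": -0.035,"rx": 0,"ry": 0,"rz": 0}
    - {"tx": 0,"ty": -0.01,"tz": -0.02,"rx": 0,"ry": 0,"rz": 0}
    - {"tx": 0,"ty": -0.02,"tz": 0,"rx": 0,"ry": 0,"rz": 0}
    - {"tx": 0,"ty": -0.03,"tz": 0,"rx": 0,"ry": 0,"rz": 0}
    - {"tx": 0,"ty": -0.04,"tz": 0,"rx": 0,"ry": 0,"rz": 0}

```text
t: 13.85
ee_pos: [0.4903, 0.2365, 0.211]
orientation: [0.0, -0.085, 0.996, 0.0]
force: [0.6, -0.3, -3.3]
opening: 0.0613
gripper_force: 50.0
```

Call:
play_rows:
  rows:
    - {"tx": 0.01,"ty": -0.045,"tz": 0,"rx": 0,"ry": 0,"rz": 0}
    - {"tx": 0.02,"ty": -0.045,"tz": 0,"rx": 0,"ry": 0,"rz": 0}
    - {"tx": 0.02,"ty": -0.045,"tz": 0,"rx": 0,"ry": 0,"rz": 0}
    - {"tx": 0.02,"ty": -0.045,"tz": 0,"rx": 0,"ry": 0,"rz": 0}
    - {"tx": 0.02,"ty": -0.045,"tz": 0,"rx": 0,"ry": 0,"rz": 0}
    - {"tx": 0.02,"ty": -0.045,"tz": 0,"rx": 0,"ry": 0,"rz": 0}
    - {"tx": 0.02,"ty": -0.045,"tz": 0,"rx": 0,"ry": 0,"rz": 0}
    - {"tx": 0.02,"ty": -0.045,"tz": 0,"rx": 0,"ry": 0,"rz": 0}

```text
t: 14.65
ee_pos: [0.402, -0.1452, 0.2111]
orientation: [0.0, -0.084, 0.996, -0.0]
force: [1.4, -0.4, -3.4]
opening: 0.0611
gripper_force: 50.0
```

Call:
play_rows:
  rows:
    - {"tx": 0,"ty": -0.045,"tz": 0,"rx": 0,"ry": 0,"rz": 0}
    - {"tx": 0,"ty": -0.045,"tz": 0,"rx": 0,"ry": 0,"rz": 0}
    - {"tx": 0,"ty": -0.035,"tz": 0,"rx": 0,"ry": 0,"rz": 0}
    - {"tx": 0,"ty": -0.02,"tz": 0,"rx": 0,"ry": 0,"rz": 0}
    - {"tx": 0,"ty": 0,"tz": 0,"rx": 0,"ry": 0,"rz": 0}
    - {"tx": 0,"ty": 0,"tz": 0,"rx": 0,"ry": 0,"rz": 0}

```text
t: 15.25
ee_pos: [0.4267, -0.2862, 0.2104]
orientation: [-0.0, -0.084, 0.996, 0.001]
force: [-0.0, 0.9, -2.9]
opening: 0.061
gripper_force: 50.1
```

```bash
python3 - <<'E'
from h import *
goto((.425,-.288,.067))
E
```

```text
pos [ 0.427 -0.286  0.21 ] yaw 99.6 shift [ 0.0019 -0.0017  0.1434] rz -0.0 J [-0.73  0.28 -0.32  0.98  0.   -0.9 ] tilt [-0.001  0.001 -1.   ] t 15.25 op 0.061010728500373416 F [-0.   0.9 -2.9]
```

Call:
play_rows:
  rows:
    - {"tx": 0.001,"ty": 0,"tz": 0.02,"rx": 0,"ry": 0,"rz": 0}
    - {"tx": 0,"ty": 0,"tz": 0.035,"rx": 0,"ry": 0,"rz": 0}
    - {"tx": 0,"ty": 0,"tz": 0.035,"rx": 0,"ry": 0,"rz": 0}
    - {"tx": 0,"ty": 0,"tz": 0.025,"rx": 0,"ry": 0,"rz": 0}
    - {"tx": 0,"ty": 0,"tz": 0.016,"rx": 0,"ry": 0,"rz": 0}
    - {"tx": 0,"ty": 0,"tz": 0.009,"rx": 0,"ry": 0,"rz": 0}
    - {"tx": 0,"ty": 0,"tz": 0.003,"rx": 0,"ry": 0,"rz": 0}
    - {"tx": 0,"ty": 0,"tz": 0,"rx": 0,"ry": 0,"rz": 0}

```text
t: 16.05
ee_pos: [0.4263, -0.2861, 0.0683]
orientation: [0.0, -0.084, 0.996, 0.0]
force: [0.4, 1.0, -2.4]
opening: 0.0611
gripper_force: 50.1
```

Call:
play_rows:
  rows:
    - {"tx": 0,"ty": 0,"tz": 0.001,"rx": 0,"ry": 0,"rz": 0}
    - {"tx": 0,"ty": 0,"tz": 0,"rx": 0,"ry": 0,"rz": 0}
    - {"tx": 0,"ty": 0,"tz": 0,"rx": 0,"ry": 0,"rz": 0}

```text
t: 16.35
ee_pos: [0.4268, -0.2872, 0.0675]
orientation: [0.001, -0.084, 0.996, -0.001]
force: [0.6, -0.6, -0.4]
opening: 0.061
gripper_force: 50.1
```

Call:
play_rows:
  rows:
    - {"tx": 0,"ty": 0,"tz": 0.0005,"rx": 0,"ry": 0,"rz": 0}
    - {"tx": 0,"ty": 0,"tz": 0,"rx": 0,"ry": 0,"rz": 0}
    - {"tx": 0,"ty": 0,"tz": 0,"rx": 0,"ry": 0,"rz": 0}
    - {"tx": 0,"ty": 0,"tz": 0,"rx": 0,"ry": 0,"rz": 0}
    - {"tx": 0,"ty": 0,"tz": 0,"rx": 0,"ry": 0,"rz": 0}
    - {"tx": 0,"ty": 0,"tz": 0,"rx": 0,"ry": 0,"rz": 0}
  claw: 0.0854

```text
t: 16.95
ee_pos: [0.4262, -0.2867, 0.0663]
orientation: [0.0, -0.084, 0.996, 0.0]
force: [0.8, -0.5, -0.3]
opening: 0.0853
gripper_force: 0.0
```

Call:
play_rows:
  rows:
    - {"tx": 0,"ty": 0,"tz": -0.02,"rx": 0,"ry": 0,"rz": 0}
    - {"tx": 0,"ty": 0,"tz": -0.04,"rx": 0,"ry": 0,"rz": 0}
    - {"tx": 0,"ty": 0,"tz": -0.045,"rx": 0,"ry": 0,"rz": 0}
    - {"tx": 0,"ty": 0,"tz": -0.045,"rx": 0,"ry": 0,"rz": 0}
    - {"tx": 0,"ty": 0,"tz": -0.045,"rx": 0,"ry": 0,"rz": 0}
    - {"tx": -0.02,"ty": 0.02,"tz": -0.03,"rx": 0,"ry": 0,"rz": 0}
    - {"tx": -0.03,"ty": 0.03,"tz": 0,"rx": 0,"ry": 0,"rz": 0}
    - {"tx": -0.035,"ty": 0.03,"tz": 0,"rx": 0,"ry": 0,"rz": 0}

```text
t: 17.75
ee_pos: [0.4975, -0.1934, 0.293]
orientation: [0.001, -0.083, 0.997, -0.001]
force: [0.2, -0.1, -0.6]
opening: 0.0851
gripper_force: 0.0
```

Call:
play_rows:
  rows:
    - {"tx": -0.035,"ty": 0.03,"tz": 0,"rx": 0,"ry": 0,"rz": 0}
    - {"tx": -0.035,"ty": 0.03,"tz": 0,"rx": 0,"ry": 0,"rz": 0}
    - {"tx": -0.035,"ty": 0.03,"tz": 0,"rx": 0,"ry": 0,"rz": 0}
    - {"tx": -0.035,"ty": 0.03,"tz": 0,"rx": 0,"ry": 0,"rz": 0}
    - {"tx": -0.03,"ty": 0.01,"tz": 0,"rx": 0,"ry": 0,"rz": 0}
    - {"tx": 0,"ty": 0,"tz": 0,"rx": 0,"ry": 0,"rz": 0}
    - {"tx": 0,"ty": 0,"tz": 0,"rx": 0,"ry": 0,"rz": 0}

```text
t: 18.45
ee_pos: [0.6423, -0.0366, 0.2904]
orientation: [-0.001, -0.085, 0.996, 0.0]
force: [0.7, -0.7, -0.1]
opening: 0.0853
gripper_force: 0.0
```

```bash
python3 - <<'E'
from h import *
goto((.57,-.027,.2))
im=read_camera("wrist");cv2.imwrite("pics/w5f.png",im)
for n,z in(("collar_grip",.083),("collar_aim",.05),("stop_pin",.05),("stand",0),("packed_roll",.005)):
  for m in spotter.mark_of("wrist",n)[:3]:print(n,round(m["p"],2),np.round(m["xy"]),np.round(onz("wrist",m["xy"],z),4))
cv2.imwrite("pics/w5.png",im)
i=camera_info("wrist");import json;json.dump({k:np.array(i[k]).tolist() for k in("intrinsics","R","t")},open("w5.json","w"))
E
```

```text
pos [ 0.642 -0.037  0.29 ] yaw 99.7 shift [0.0695 0.0216 0.0905] rz -0.0 J [-0.17  0.48  0.19  1.28 -0.   -0.34] tilt [-0.002 -0.    -1.   ] t 18.45 op 0.08528005629754885 F [ 0.7 -0.7 -0.1]
collar_aim 0.76 [352. 160.] [0.6302 0.0053 0.05  ]
stop_pin 0.62 [292. 145.] [ 0.6244 -0.0723  0.05  ]
stand 0.58 [335. 104.] [ 0.5653 -0.0251  0.    ]
packed_roll 0.75 [159.  43.] [ 0.5033 -0.2976  0.005 ]
packed_roll 0.22 [168.  37.] [ 0.4948 -0.284   0.005 ]
```

View pics/w5.png

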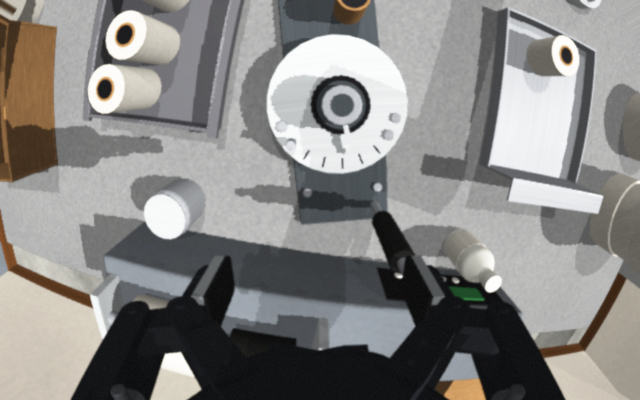

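The dial is centred at (337,104) and the collar's barrel top at (342,104). The pointer ends at about (348,145), and the four markers are at (280,127), (291,145), (388,134) and (396,117). I enlarge the crop to tell the pin.

```bash
python3 - <<'E'
import cv2
im=cv2.imread("pics/w5.png")[30:180,260:415]
cv2.imwrite("pics/w5c.png",cv2.resize(im,None,fx=4,fy=4,interpolation=cv2.INTER_CUBIC)[:600,:800])
E
```

View pics/w5c.png

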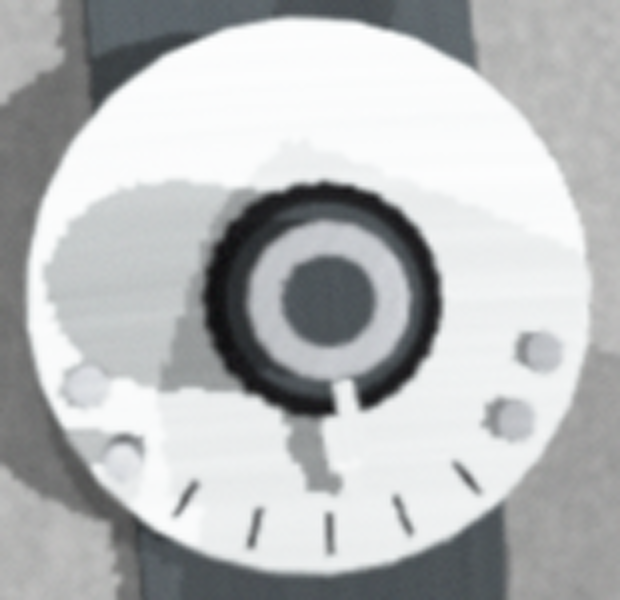

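```bash
python3 - <<'E'
from h import *;import json
i=json.load(open("w5.json"))
f=lambda x,y,z:onz("wrist",(260+x/4,30+y/4),z,i)
# dial centre from rim ellipse
r=np.array([f(*p,.05)[:2] for p in((28,300),(590,290),(310,15),(310,575),(60,140),(540,470),(90,490),(500,100))])
A=np.c_[2*r,np.ones(8)];s=np.linalg.lstsq(A,(r**2).sum(1),rcond=None)[0];c=s[:2];print("dial",c,"rad",np.sqrt(s[2]+c@c))
print("barrel top",f(330,300,.113))
c2=c
for n,x,y,z in(("m1",85,385,.054),("m2 foot",125,455,.054),("m2 top",125,455,.078),("m3",512,420,.054),("m4",540,350,.054),("ptr tip",347,465,.056),("ptr base",343,385,.057),("t1",187,498,.05),("t2",255,528,.05),("t3",330,533,.05),("t4",403,515,.05),("t5",467,477,.05)):
    p=f(x,y,z)[:2];d=p-c2;print(n,np.round(p,4),"r",round(np.hypot(*d),4),"ang",round(np.arctan2(d[1],d[0]),3))
im=cv2.imread("pics/side0.png")[170:290,250:400];cv2.imwrite("pics/sc.png",cv2.resize(im,None,fx=5,fy=5,interpolation=cv2.INTER_CUBIC))
E
```

```text
dial [ 0.56542503 -0.02555389] rad 0.08924680614584837
barrel top [ 0.56403274 -0.02429698  0.113     ]
m1 [ 0.6025 -0.089 ] r 0.0735 ang -1.042
m2 foot [ 0.6223 -0.0735] r 0.0744 ang -0.701
m2 top [ 0.6185 -0.072 ] r 0.0705 ang -0.719
m3 [0.5902 0.0434] r 0.0733 ang 1.226
m4 [0.5667 0.0478] r 0.0733 ang 1.553
ptr tip [ 0.6136 -0.0053] r 0.0522 ang 0.398
ptr base [ 0.5893 -0.0112] r 0.0278 ang 0.541
t1 [ 0.6333 -0.0524] r 0.073 ang -0.376
t2 [ 0.6393 -0.0296] r 0.074 ang -0.055
t3 [ 0.6369 -0.0058] r 0.0741 ang 0.269
t4 [0.627 0.016] r 0.0743 ang 0.594
t5 [0.6112 0.0339] r 0.075 ang 0.914
```

View pics/sc.png

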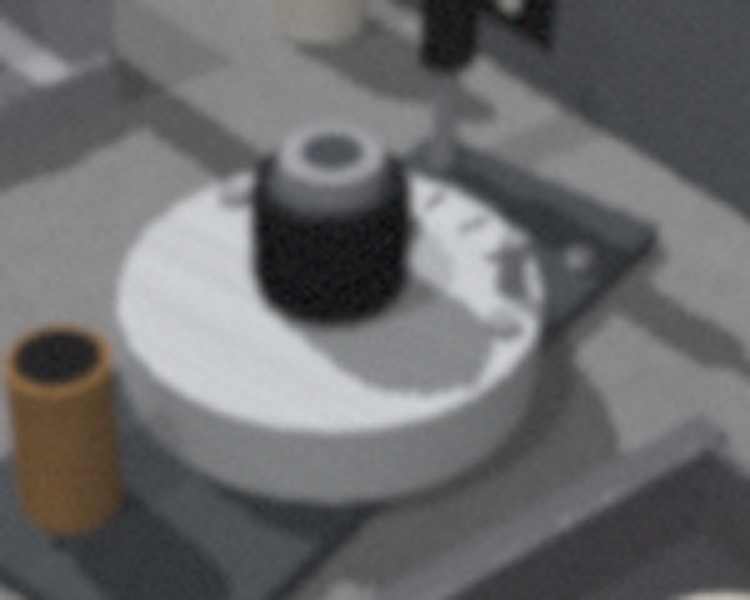

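The side crop shows the tall pin at (510,265), the place next to the last, with a flat button at (505,325). So the tall pin is marker m2 at angle -0.70. The pointer is near 0.43, so it has to turn about -1.13 rad (clockwise).

Call:
play_rows:
  rows:
    - {"tx": 0.025,"ty": 0.008,"tz": 0,"rx": 0,"ry": 0,"rz": 0}
    - {"tx": 0.025,"ty": 0.008,"tz": 0.02,"rx": 0,"ry": 0,"rz": 0}
    - {"tx": 0.024,"ty": 0.008,"tz": 0.035,"rx": 0,"ry": 0,"rz": 0}
    - {"tx": 0,"ty": 0,"tz": 0.04,"rx": 0,"ry": 0,"rz": 0}
    - {"tx": 0,"ty": 0,"tz": 0.035,"rx": 0,"ry": 0,"rz": 0}
    - {"tx": 0,"ty": 0,"tz": 0.02,"rx": 0,"ry": 0,"rz": 0}
    - {"tx": 0,"ty": 0,"tz": 0,"rx": 0,"ry": 0,"rz": 0}
    - {"tx": 0,"ty": 0,"tz": 0,"rx": 0,"ry": 0,"rz": 0}

```text
t: 19.55
ee_pos: [0.5655, -0.0261, 0.142]
orientation: [0.0, -0.084, 0.996, -0.0]
force: [1.0, -0.1, 1.2]
opening: 0.0854
gripper_force: 0.0
```

```bash
python3 - <<'E'
from h import *
goto((.5655,-.025,.068))
im=read_camera("wrist");cv2.imwrite("pics/w6.png",im)
i=camera_info("wrist");print("cam",-np.array(i["R"]).T@i["t"])
for n,z in(("collar_grip",.083),("collar_aim",.05),("stop_pin",.05)):
  for m in spotter.mark_of("wrist",n)[:2]:print(n,round(m["p"],2),np.round(m["xy"]),np.round(onz("wrist",m["xy"],z),4))
E
```

```text
pos [ 0.566 -0.026  0.142] yaw 99.6 shift [-0.0001  0.0011  0.074 ] rz -0.0 J [-0.18  0.43 -0.28  0.86  0.   -0.34] tilt [ 0. -0. -1.] t 19.55 op 0.08541968983733904 F [ 1.  -0.1  1.2]
cam [ 0.48650081 -0.03869114  0.2856557 ]
collar_grip 0.37 [136. 292.] [ 0.6719 -0.1774  0.083 ]
collar_aim 0.82 [339. 275.] [0.6333 0.0059 0.05  ]
stop_pin 0.92 [254. 258.] [ 0.6287 -0.0713  0.05  ]
```

View pics/w6.png

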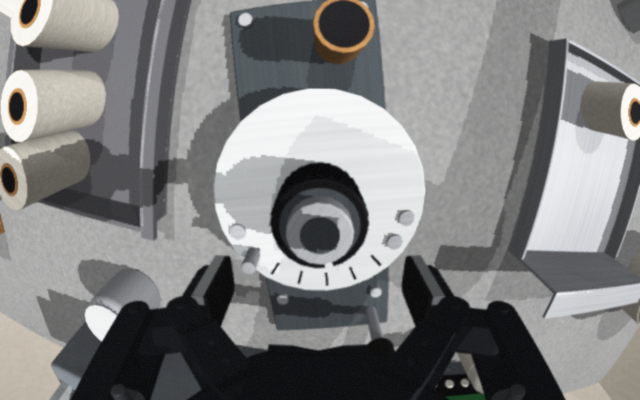

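The tall pin stands clear at (251,258), the collar is centred between the fingers, and the pointer tip is just hidden at (327,266). I descend, grip and turn.

Call:
play_rows:
  rows:
    - {"tx": 0,"ty": 0.001,"tz": 0.025,"rx": 0,"ry": 0,"rz": 0}
    - {"tx": 0,"ty": 0,"tz": 0.025,"rx": 0,"ry": 0,"rz": 0}
    - {"tx": 0,"ty": 0,"tz": 0.015,"rx": 0,"ry": 0,"rz": 0}
    - {"tx": 0,"ty": 0,"tz": 0.007,"rx": 0,"ry": 0,"rz": 0}
    - {"tx": 0,"ty": 0,"tz": 0,"rx": 0,"ry": 0,"rz": 0}
    - {"tx": 0,"ty": 0,"tz": 0,"rx": 0,"ry": 0,"rz": 0}

```text
t: 20.35
ee_pos: [0.5662, -0.0249, 0.0703]
orientation: [0.001, -0.084, 0.996, -0.0]
force: [-0.1, -0.1, -1.0]
opening: 0.0858
gripper_force: 0.0
```

Call:
play_rows:
  rows:
    - {"tx": 0,"ty": 0,"tz": 0,"rx": 0,"ry": 0,"rz": 0}
    - {"tx": 0,"ty": 0,"tz": 0,"rx": 0,"ry": 0,"rz": 0}
    - {"tx": 0,"ty": 0,"tz": 0,"rx": 0,"ry": 0,"rz": 0}
    - {"tx": 0,"ty": 0,"tz": 0,"rx": 0,"ry": 0,"rz": 0}
    - {"tx": 0,"ty": 0,"tz": 0,"rx": 0,"ry": 0,"rz": 0}
  claw: 0.04
  force: 80

```text
t: 20.85
ee_pos: [0.5662, -0.025, 0.071]
orientation: [0.001, -0.084, 0.996, -0.0]
force: [-2.5, -0.2, 6.4]
opening: 0.0619
gripper_force: 86.0
```

Call:
play_rows:
  rows:
    - {"tx": 0,"ty": 0,"tz": 0,"rx": 0,"ry": 0,"rz": 0.06}
    - {"tx": 0,"ty": 0,"tz": 0,"rx": 0,"ry": 0,"rz": 0.08}
    - {"tx": 0,"ty": 0,"tz": 0,"rx": 0,"ry": 0,"rz": 0.08}
    - {"tx": 0,"ty": 0,"tz": 0,"rx": 0,"ry": 0,"rz": 0.08}
    - {"tx": 0,"ty": 0,"tz": 0,"rx": 0,"ry": 0,"rz": 0.08}
    - {"tx": 0,"ty": 0,"tz": 0,"rx": 0,"ry": 0,"rz": 0.08}
    - {"tx": 0,"ty": 0,"tz": 0,"rx": 0,"ry": 0,"rz": 0.08}
    - {"tx": 0,"ty": 0,"tz": 0,"rx": 0,"ry": 0,"rz": 0.08}

```text
t: 21.65
ee_pos: [0.566, -0.0266, 0.071]
orientation: [0.001, 0.226, 0.974, -0.002]
force: [-2.9, -6.2, 5.7]
opening: 0.0621
gripper_force: 86.4
```

Call:
play_rows:
  rows:
    - {"tx": 0,"ty": 0,"tz": 0,"rx": 0,"ry": 0,"rz": 0.08}
    - {"tx": 0,"ty": 0,"tz": 0,"rx": 0,"ry": 0,"rz": 0.08}
    - {"tx": 0,"ty": 0,"tz": 0,"rx": 0,"ry": 0,"rz": 0.08}
    - {"tx": 0,"ty": 0,"tz": 0,"rx": 0,"ry": 0,"rz": 0.08}
    - {"tx": 0,"ty": 0,"tz": 0,"rx": 0,"ry": 0,"rz": 0.08}
    - {"tx": 0,"ty": 0,"tz": 0,"rx": 0,"ry": 0,"rz": 0.08}
    - {"tx": 0,"ty": 0,"tz": 0,"rx": 0,"ry": 0,"rz": 0}
    - {"tx": 0,"ty": 0,"tz": 0,"rx": 0,"ry": 0,"rz": 0}

```text
t: 22.45
ee_pos: [0.5651, -0.0277, 0.0709]
orientation: [0.001, 0.45, 0.893, -0.003]
force: [-5.6, -8.8, 8.2]
opening: 0.0622
gripper_force: 86.6
```

```bash
python3 - <<'E'
from h import *
goto((.5655,-.025,.068))
print(arm.get_state()["torque"])
for c in("wrist","side","scene"):
  read_camera(c)
  for n in("collar_aim","stop_pin"):
    for m in spotter.mark_of(c,n)[:2]:
      p=onz(c,m["xy"],.05);print(c,n,round(m["p"],2),np.round(m["xy"]),np.round(p,4),np.arctan2(p[1]+.0255,p[0]-.5654))
E
```

```text
pos [ 0.565 -0.028  0.071] yaw 36.5 shift [0.0019 0.0019 0.0029] rz -0.0 J [-0.18  0.51 -0.36  0.7  -0.01  0.76] tilt [-0.    -0.006 -1.   ] t 22.45 op 0.06219592893838147 F [-5.6 -8.8  8.2]
[-1.3967978   0.92995213  0.06121024]
wrist stop_pin 0.71 [346. 334.] [ 0.6263 -0.0748  0.05  ] -0.6800110465475171
side collar_aim 0.79 [352. 229.] [ 0.6176 -0.0786  0.05  ] -0.7945803484958127
side stop_pin 0.48 [352. 228.] [ 0.6201 -0.0756  0.05  ] -0.7420189608049392
scene collar_aim 0.72 [296. 238.] [ 0.6202 -0.071   0.05  ] -0.6934142298830692
scene stop_pin 0.62 [295. 239.] [ 0.6234 -0.0747  0.05  ] -0.7034700285116177
```

Aim and pin coincide in both views. I open the fingers and rise clear.

Call:
play_rows:
  rows:
    - {"tx": 0,"ty": 0,"tz": 0,"rx": 0,"ry": 0,"rz": 0}
    - {"tx": 0,"ty": 0,"tz": 0,"rx": 0,"ry": 0,"rz": 0}
    - {"tx": 0,"ty": 0,"tz": 0,"rx": 0,"ry": 0,"rz": 0}
    - {"tx": 0,"ty": 0,"tz": 0,"rx": 0,"ry": 0,"rz": 0}
    - {"tx": 0,"ty": 0,"tz": 0,"rx": 0,"ry": 0,"rz": 0}
    - {"tx": 0,"ty": 0,"tz": -0.01,"rx": 0,"ry": 0,"rz": 0}
    - {"tx": 0,"ty": 0,"tz": -0.02,"rx": 0,"ry": 0,"rz": 0}
  claw: 0.0854

```text
t: 23.6
ee_pos: [0.564, -0.0244, 0.0987]
orientation: [-0.002, 0.449, 0.893, -0.0]
force: [0.9, 1.1, 0.5]
opening: 0.0854
gripper_force: 0.0
```

Call:
play_rows:
  rows:
    - {"tx": 0,"ty": 0,"tz": -0.03,"rx": 0,"ry": 0,"rz": 0}
    - {"tx": 0,"ty": 0,"tz": -0.04,"rx": 0,"ry": 0,"rz": 0}
    - {"tx": 0,"ty": 0,"tz": -0.04,"rx": 0,"ry": 0,"rz": 0}
    - {"tx": 0,"ty": 0,"tz": -0.04,"rx": 0,"ry": 0,"rz": 0}
    - {"tx": 0,"ty": 0,"tz": 0,"rx": 0,"ry": 0,"rz": 0}
    - {"tx": 0,"ty": 0,"tz": 0,"rx": 0,"ry": 0,"rz": 0}

```text
t: 24.2
ee_pos: [0.566, -0.0247, 0.251]
orientation: [0.002, 0.449, 0.893, 0.0]
force: [1.0, 0.1, -0.9]
opening: 0.0852
gripper_force: 0.0
```

```bash
python3 - <<'E'
from h import *
goto((.5655,-.025,.068))
for c in("wrist","side","scene"):
  read_camera(c)
  for n in("collar_aim","stop_pin"):
    for m in spotter.mark_of(c,n)[:2]:
      p=onz(c,m["xy"],.05);print(c,n,round(m["p"],2),np.round(m["xy"]),np.round(p,4),np.arctan2(p[1]+.0255,p[0]-.5654))
  for n in("roll_a","short_roll","core","cleaner","tin"):
    for m in spotter.mark_of(c,n)[:3]:
      if m["p"]>.4 and c!="wrist":print(c,n,round(m["p"],2),np.round(onz(c,m["xy"],.005),3))
E
```

```text
pos [ 0.566 -0.025  0.251] yaw 36.6 shift [ 0.0005 -0.001   0.183 ] rz -0.0 J [-0.17  0.34 -0.12  1.11  0.    0.76] tilt [ 0.003 -0.001 -1.   ] t 24.2 op 0.08521317554327003 F [ 1.   0.1 -0.9]
wrist collar_aim 0.85 [331. 228.] [ 0.6189 -0.0698  0.05  ] -0.6919510401967385
wrist stop_pin 0.75 [183. 265.] [ 0.4935 -0.2358  0.05  ] -1.9001986246303524
wrist stop_pin 0.72 [328. 230.] [ 0.6176 -0.0736  0.05  ] -0.7445356166715462
side collar_aim 0.95 [350. 226.] [ 0.621  -0.0693  0.05  ] -0.6673254825510674
side collar_aim 0.62 [211. 194.] [0.4421 0.2163 0.05  ] 2.0424169111817094
side stop_pin 0.52 [348. 227.] [ 0.616  -0.0693  0.05  ] -0.7131975546295958
side roll_a 0.95 [ 0.423 -0.292  0.005]
side roll_a 0.62 [ 0.575 -0.316  0.005]
side short_roll 0.98 [0.403 0.281 0.005]
side core 0.84 [ 0.441 -0.037  0.005]
side cleaner 0.71 [0.74  0.198 0.005]
side tin 0.74 [ 0.73  -0.24   0.005]
scene collar_aim 0.68 [295. 239.] [ 0.6221 -0.074   0.05  ] -0.7074714051889383
scene roll_a 0.72 [ 0.572 -0.302  0.005]
scene roll_a 0.67 [0.41  0.286 0.005]
scene short_roll 0.64 [0.395 0.288 0.005]
scene core 0.8 [ 0.436 -0.029  0.005]
```

The rolls, the bystanders and the collar all check out.

```bash
python3 -c "
from station import job
print(job.hand_in())"
```

```text
the job is handed in; nothing more can be done
None
```

The job is handed in, with no verdict returned: both full rolls stand released in the tote, the collar is let go with its pointer at the tall pin to within the cameras' few millimetres, and the bystanders I checked show no movement beyond measuring error.

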